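Find the lid that snaps onto the fixings tub

ROBOT

A 6-joint arm with a two-finger parallel gripper is mounted at the origin on the work surface. World frame = base frame: x ahead of the robot, y to its left, z up, the work surface at z = 0. Lengths are in m, angles in rad, forces in N, time in s.
With the tool pointing down it reaches from about 0.275 to 0.975 m from the base axis. Payload 8.4 kg.
Tool frame: the origin (TCP) lies at the very end of the fingers, on their centre line; the grasp point (between the pads) lies bot.tcp_to_grasp behind it (bot.tcp_to_grasp is the distance from the TCP to the grasp point, in m); z points along the fingers, y is the line along which they close (so a half turn about z gives the same grasp; the last joint's range is limited). The gripper opens to 92 mm and grips with 3 to 60 N. Pads are 20 mm wide; open, the fingers measure 128 mm over their backs; the gripper's body (75 mm by 189 mm) begins 69 mm behind the grasp point.
Start: joints at [1.324, 0.353, 1.633, -0, 1.155, -0.002], TCP at [0.151, 0.606, 0.215] pointing down, gripper open.
Joint ranges: [-2.63, 2.63], [-0.92, 2.1], [0.06, 2.66], [-1.3, 4.44], [0, 2.69], [-3.02, 3.02]. Speed limits (rad/s): [2.22, 2.22, 2.79, 3.14, 3.14, 3.14].

INTERFACE

Orientations are given as a unit quaternion [w, x, y, z].
In Python, from station import bot gives the robot as it stands.
- The arm moves only by the tool send_rows, never from a script. Its argument "plan" is text: rows parted by semicolons, each of 7 numbers parted by spaces: the shift along the tool's x, y, z in mm, then the turn, a rotation vector about the tool's x, y, z in degrees, then the opening, from 0 (shut) to 1 (fully open). A call has 1 to 12 rows; each row shifts and turns the commanded pose from where the row before left it, along the tool's axes as they then stand; what a row does not reach is not made up. A row lasts 1/8 s, in which the tool goes at most 62.5 mm and 10.7 degrees, less where a joint would pass 70% of its speed; a pose out of reach is approached as far as the arm can. A call is refused whole if a number of a shift passes 62.5 or a number of a turn 10.7, either way. A call with a gripper value outside its range is refused whole. The fingers move at their own pace and stop on an object; "squeeze" is the grip in N (left out, the last holds). Time passes only in rows, so rows that do not move let the fingers close. It gives the time, the measured TCP pose, the force, the opening and the grip force at its end, in the units of the state.
- bot.get_obs(): the state, without advancing time (a new reading comes with each control period).
- bot.grab_frame(name): name is "scene" or "top" or "wrist"; returns a dict with "img" (420x560x3 uint8, red, green, blue), "mtx" (3x3 intrinsics, pixels), "k1" (the pictures are not rectified: a ray, as slopes to the right and down, at radius r is drawn at 1 + k1 r^2 times it, then the intrinsics apply), "origin" and "rotation" of the camera in the world. Camera axes: x right, y down, z forward; pixel columns grow to the right and rows downward; lengths in m; the calibration is good to about 2 mm. A picture is of the moment at which its call begins. There is no depth.
- bot.close_job(): hands the job in; it is judged then, once.
Trained networks look in a picture, given as the dict that the camera call returned (one of the last four; its "shot" number tells which), for a name from the list of things; names that differ only in an ending like _2 or _b are one class to them, and where a whole thing is asked for, a point or a joint stands for the part that bears it (a point fixed in the world has none). Each returns a list of dicts, best first, with "conf" (0 to 1); they miss things now and then, are a little off and sometimes report something else, mostly with a low value. They report only what shows in the picture. A call takes as long as a camera call. They do not tell look-alikes from the thing itself.
- bot.find_in(picture, query): "extent" ([left, top, width, height] in pixels, round what is visible of it).
- bot.trace(picture, query): "region" (420x560 bool, what is visible of it) and "extent" ([left, top, width, height] in pixels, round what is visible of it).
- bot.mark_of(picture, query): "uv" ([column, row] in pixels: a listed point, or the origin of a listed thing).
The state is a dict: "t": time; "qpos": joint angles; "qvel": joint speeds; "joint_efforts": joint torques, N m; "position": TCP position; "tool_rot": TCP orientation; "ft_force": force on the tool from outside, world axes, zero at the start; "ft_torque": the same for the moment, N m; "finger_gap": finger opening in m; "grip_force": force on a finger pad.
Only numpy, scipy, OpenCV 4.12 (cv2) and the standard library are available. Lean on these libraries where they do the work, as an engineer would, in place of code of your own. Each camera call takes 0.05 s, during which the arm holds its last target. There are 200 camera calls.

TASK

The red fixings tub on the store-room bench is open, and only one of the three black lids with yellow knobs fits its rim. Find that one, set it on the tub and press it down until it snaps fully home, level on the rim all round. The two lids that do not fit must end up lying on the bench, not on the tub.

Things in the scene. Friction and masses are not known exactly. Their poses are not given: they have to be found in the camera images.
- tub_rim (a point): Centre of the mouth of the open round red tub, level with its rim's top, 70 mm above the bench; z up. Rim 100 mm across outside, 90 mm inside. It stands on a 130 mm square black foot fixed to the bench, filled to 35 mm below the rim. Four sprung nibs inside the rim (80 mm clear between them) give way to a fitting lid pressed down with 3 to 10 N, then snap over its plug's bulge.
- lid_a_knob (a point): A loose round black lid lying plug down: flange 94 mm across, plug at most 68 mm. All lids have one shape: tapered plug 22 mm deep, flange 5 mm thick, on it an upright round yellow knob 26 mm across, 44 mm tall. This point is on the lid's axis half-way up the knob: 22 mm above the flange's top, 27 mm above its underside, 49 mm above the lid's foot; z up. Lids weigh 75 to 155 g.
- lid_b_knob (a point): The same point of a second black lid: flange 110 mm across, plug 65 mm at its lower end and 85 mm at its widest, so its taper leads it into a mouth up to about 10 mm off-centre. Home on a fitting rim, its flange's underside lies on the rim (this point 27 mm above the rim); before it snaps it stands 6 to 10 mm higher.
- lid_c_knob (a point): The same point of a third black lid: flange 130 mm across, plug 94 mm at its lower end and 114 mm at its widest. Tub and lids may stand in any order in front of the robot.
Mind the look-alikes: they are no part of the job. Leave any pink or turquoise look-alike of the part that bears lid_b_knob alone. Leave any turquoise look-alike of the part that bears tub_rim alone.

How it is judged:
At the end, for the whole second after the job is handed in: The fitting lid (110 mm flange) is snapped home on the tub: its knob's middle within 10 mm of the tub's axis, at most 30.5 mm (and over 20 mm) above the rim, tilted less than 0.1 rad. The middles of the other two knobs are between 0 and 70 mm above the bench and more than 60 mm from the tub's axis (horizontal distance between lid_b_knob and tub_rim below 0.01 m and z of lid_b_knob in the frame of tub_rim between 0.02 and 0.0305 m and angle between lid_b_knob's own z axis and vertical below 0.1 rad and height (world z) of lid_a_knob between 0 and 0.07 m and height (world z) of lid_c_knob between 0 and 0.07 m and horizontal distance between each of lid_a_knob, lid_c_knob and tub_rim above 0.06 m); the robot touches nothing.
It also fails if it takes over 42 s, if anything falls off the work surface, if the arm or the gripper's body presses on something with over 40 N, if the wrist force passes 120 N, or if a joint passes its speed limit or range.

## Working session

There is one attempt and no reset: what is moved stays moved. The work goes in short steps, Python scripts to look and compute and a tool call to move; the robot and the scene stay as the last step left them, time stands still between calls to the robot, and variables do not carry over. Pictures are saved under pics/ and viewed, at most 10 in all, crops included, and the job is handed in when it is done.

Besides the shell and the picture viewer there is one more tool, called after ">>>" by a JSON object that holds its "name" and its "arguments". send_rows: Moves the arm, as the interface text tells. Its arguments: {"type":"object","properties":{"plan":{"type":"string"},"squeeze":{"type":"number"}},"required":["plan"]}

```bash
mkdir -p pics; cat > h.py <<'E'
import numpy as np, cv2
from station import bot
def ray(f,uv):
    K=f["mtx"];d=np.array([(uv[0]-K[0,2])/K[0,0],(uv[1]-K[1,2])/K[1,1]]);p=d.copy()
    for _ in range(20): p=d/(1+f["k1"]*(p@p))
    return np.array(f["rotation"])@np.array([p[0],p[1],1.0])
def at_z(f,uv,z):
    r=ray(f,uv);o=np.array(f["origin"]);return o+r*(z-o[2])/r[2]
def proj(f,P):
    c=np.array(f["rotation"]).T@(np.array(P)-f["origin"]);s=c[:2]/c[2];s=s*(1+f["k1"]*(s@s));K=f["mtx"]
    return np.array([K[0,0]*s[0]+K[0,2],K[1,1]*s[1]+K[1,2]])
def save(f,n,crop=None,scale=1):
    im=f["img"][:,:,::-1]
    if crop: im=im[crop[1]:crop[3],crop[0]:crop[2]]
    cv2.imwrite(f"pics/{n}.png",cv2.resize(im,None,fx=scale,fy=scale,interpolation=cv2.INTER_CUBIC))
E
python3 - <<'E'
from h import *
o=bot.get_obs();print(o["t"],o["position"],o["tool_rot"],o["ft_force"],bot.tcp_to_grasp)
for n in ("top","scene"):
    f=bot.grab_frame(n);save(f,n+"0",scale=1.4);print(n,np.round(f["origin"],3))
    for q,z in (("lid_b_knob",.049),("tub_rim",.07)):
        for m in bot.mark_of(f,q): print(q,np.round(m["uv"],1),round(m["conf"],2),np.round(at_z(f,m["uv"],z),3))
        for m in bot.find_in(f,q): print(" box",q,np.round(m["extent"],1),round(m["conf"],2))
E
```

```text
0.0 [0.15138108 0.60590289 0.21387749] [-7.84548554e-05  1.22113939e-01  9.92515857e-01 -6.74012852e-04] [-0.51381697 -0.27155099  0.3375843 ] 0.0187
top [ 0.36  -0.029  1.143]Traceback (most recent call last):
  File "<stdin>", line 6, in <module>
  File "h.py", line 8, in at_z
    r=ray(f,uv);o=np.array(f["origin"]);return o+r*(z-o[2])/r[2]
  File "h.py", line 6, in ray
    return np.array(f["rotation"])@np.array([p[0],p[1],1.0])
           ~~~~~~~~~~~~~~~~~~~~~~~^~~~~~~~~~~~~~~~~~~~~~~~~~
ValueError: matmul: Input operand 1 has a mismatch in its core dimension 0, with gufunc signature (n?,k),(k,m?)->(n?,m?) (size 3 is different from 4)
```

View pics/top0.png

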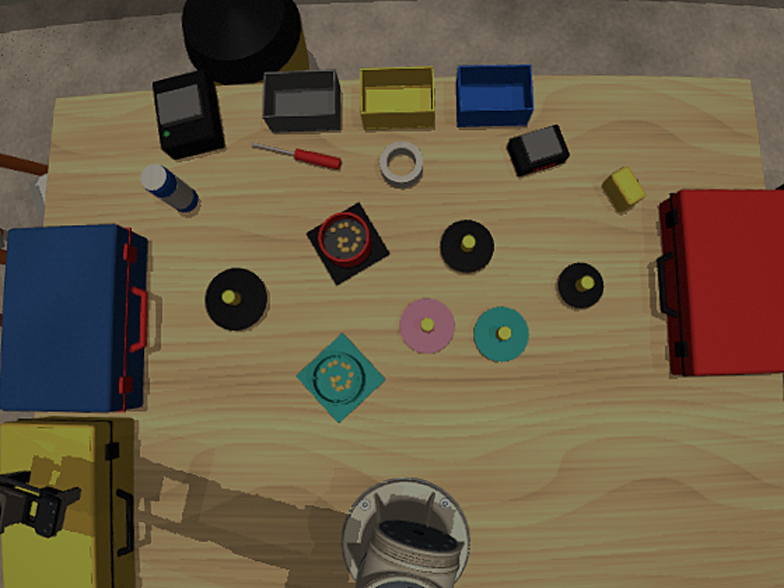

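The top view (1.4x) shows the red tub at (345,240) and three black lids: a large one at (236,298), a medium one at (467,245) and a small one at (580,286). The pink lid at (427,325), the turquoise lid at (500,334) and the turquoise tub at (340,378) are decoys. The camera rotation comes as a quaternion, so I'll fix the helper.

```bash
python3 - <<'E'
s=open('h.py').read()
s=s.replace('np.array(f["rotation"])','rot(f["rotation"])').replace('def ray','from scipy.spatial.transform import Rotation as R\ndef rot(q): return R.from_quat(np.roll(q,-1)).as_matrix()\ndef ray',1)
open('h.py','w').write(s)
E
python3 - <<'E'
from h import *
for n in ("top","scene"):
    f=bot.grab_frame(n);print(n,np.round(f["origin"],3))
    if n=="top": save(f,"crop0",(140,120,440,310),2.6)
    for q,z in (("lid_b_knob",.049),("tub_rim",.07)):
        for m in bot.mark_of(f,q): print(q,np.round(m["uv"],1),round(m["conf"],2),np.round(at_z(f,m["uv"],z),3))
    if n=="top":
      hsv=cv2.cvtColor(f["img"],cv2.COLOR_RGB2HSV)
      for d in bot.trace(f,"lid_b_knob"):
        m=d["region"];dil=m
        ys,xs=np.nonzero(dil)
        # flange circle: enclosing hull at flange mid height z=.027
        pts=np.array([at_z(f,(x,y),.027)[:2] for x,y in zip(xs,ys)])
        c,r=cv2.minEnclosingCircle(pts.astype(np.float32))
        kn=m&(hsv[...,0]>20)&(hsv[...,0]<35)&(hsv[...,1]>120)&(hsv[...,2]>90)
        print("lid",np.round(d["extent"]),round(d["conf"],2),"circ",np.round(c,3),"diam",round(2*r,3),"rgb",np.median(f["img"][m],0))
E
```

```text
top [ 0.36  -0.029  1.143]
lid_b_knob [303.4 234.2] 0.89 [ 0.422 -0.049  0.049]
lid_b_knob [357.5 236.3] 0.78 [ 0.414 -0.196  0.049]
lid_b_knob [337.7 177. ] 0.6 [ 0.579 -0.147  0.049]
tub_rim [242.  170.6] 0.91 [0.599 0.116 0.07 ]
lid [313. 160.  40.  33.] 0.84 circ [ 0.587 -0.136] diam 0.108 rgb [18. 18. 18.]
lid [337. 216.  40.  41.] 0.75 circ [ 0.407 -0.2  ] diam 0.112 rgb [ 39. 108. 100.]
lid [283. 214.  40.  37.] 0.73 circ [ 0.428 -0.052] diam 0.11 rgb [138.  92. 104.]
scene [1.227 0.512 0.692]
lid_b_knob [278.7 201.8] 0.97 [ 0.423 -0.063  0.049]
lid_b_knob [242.3 184.6] 0.91 [ 0.412 -0.205  0.049]
lid_b_knob [217.9 220.3] 0.56 [ 0.59  -0.139  0.049]
tub_rim [293.3 253.9] 0.91 [0.605 0.11  0.07 ]
tub_rim [357.1 202.4] 0.86 [0.324 0.128 0.07 ]
```

View pics/crop0.png

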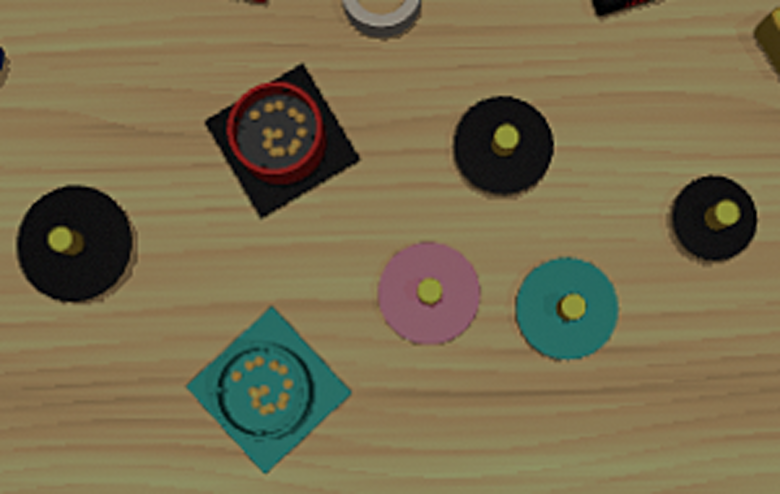

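Candidates for the fitting lid, in top-view pixels: black (334,176), about 108 mm across; pink (304,234); turquoise (357,236); black large (168,213); black small (414,204). The crop confirms it's the black one at (334,176): it is medium-sized (100 px, against 115 for the large and 86 for the small). The tub is the red one at (243,171), near (0.60, 0.115).

>>> {"name": "send_rows", "arguments": {"plan": "-43 -44 0 0 0 0 1;-43 -44 0 0 0 0 1;-43 -44 0 0 0 0 1;-43 -44 0 0 0 0 1;-43 -44 0 0 0 0 1;-43 -44 0 0 0 0 1;-43 -44 0 0 0 0 1;-43 -44 0 0 0 0 1;-43 -44 0 0 0 0 1;-43 -44 0 0 0 0 1;-43 -44 0 0 0 0 1;-43 -44 0 0 0 0 1", "squeeze": 50}}

```text
t: 1.95
position: [0.525, -0.033, 0.2149]
tool_rot: [0.0, 0.122, 0.992, 0.0]
ft_force: [0.7, 0.9, 0.2]
finger_gap: 0.092
grip_force: 0.0
```

```bash
cat >> h.py <<'E'
def seen(n,qs,name=None):
    f=bot.grab_frame(n);o=bot.get_obs();T=rot(o["tool_rot"]);print(n,"t",round(o["t"],2),"tcp",np.round(o["position"],4),"F",np.round(o["ft_force"],1),"gap",round(o["finger_gap"],4),"tilt",np.round(T[:,2],3))
    for q,z in qs:
        for m in bot.mark_of(f,q):
            P=at_z(f,m["uv"],z);print(q,np.round(m["uv"],1),round(m["conf"],2),np.round(P,4),"tool mm",np.round(T.T@(P-o["position"])*1000,1))
    if name: save(f,name)
    return f
E
python3 - <<'E'
from h import *
seen("wrist",(("lid_b_knob",.049),("tub_rim",.07)),"w1")
E
```

```text
wrist t 2.0 tcp [ 0.5287 -0.0384  0.2151] F [ 4.  -4.7  1.3] gap 0.0917 tilt [ 0.004 -0.003 -1.   ]
lid_b_knob [214.1 265.1] 0.91 [ 0.5906 -0.1334  0.049 ] tool mm [-82.4 -76.6 166.7]
lid_b_knob [111.3 135.6] 0.8 [ 0.4108 -0.1987  0.049 ] tool mm [  76.1 -183.8  166.2]
lid_b_knob [243.5 119.6] 0.68 [ 0.4323 -0.0498  0.049 ] tool mm [ 91.5 -34.1 165.8]
```

View pics/w1.png

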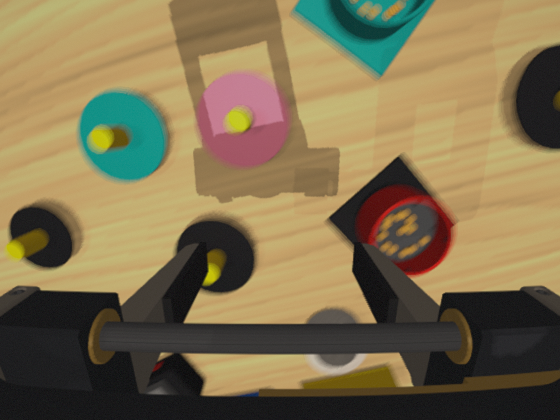

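The wrist view shows the black lid B at about (214,265), next to the left finger, and the red tub at (408,232). I'll move over the lid.

>>> {"name": "send_rows", "arguments": {"plan": "-30 -28 0 0 0 0 1;-30 -28 20 0 0 0 1;-29 -28 40 0 0 0 1;0 0 20 0 0 0 1;0 0 0 0 0 0 1;0 0 0 0 0 0 1"}}

```text
t: 2.85
position: [0.5903, -0.1331, 0.1356]
tool_rot: [0.0, 0.122, 0.993, 0.0]
ft_force: [0.2, 1.0, 0.2]
finger_gap: 0.0916
grip_force: 0.0
```

```bash
python3 - <<'E'
from h import *
seen("wrist",(("lid_b_knob",.049),("tub_rim",.07)),"w2")
seen("top",(("lid_b_knob",.049),("tub_rim",.07)))
seen("scene",(("lid_b_knob",.049),("tub_rim",.07)))
E
```

```text
wrist t 2.9 tcp [ 0.5906 -0.1332  0.1359] F [ 0.4 -0.2 -0.2] gap 0.0917 tilt [ 0.002 -0.    -1.   ]
lid_b_knob [143.1  26.3] 0.9 [ 0.4122 -0.1992  0.049 ] tool mm [ 157.4 -107.1   86.7]
lid_b_knob [279.4 217.3] 0.68 [ 0.5908 -0.133   0.049 ] tool mm [ 0.   0.2 86.9]
top t 3.05 tcp [ 0.5906 -0.1336  0.1358] F [-0.   1.1  1.1] gap 0.0919 tilt [ 0.002 -0.    -1.   ]
lid_b_knob [306.5 230.9] 0.67 [ 0.4313 -0.0574  0.049 ] tool mm [173.2  35.5  86.5]
tub_rim [242.8 169.2] 0.92 [0.6024 0.1136 0.07  ] tool mm [ 48.4 242.7  65.8]
tub_rim [240.2 271. ] 0.63 [0.326  0.1222 0.07  ] tool mm [318.7 184.2  65.3]
scene t 3.2 tcp [ 0.5904 -0.1339  0.1352] F [-0.4 -0.5 -0.4] gap 0.0922 tilt [ 0.001 -0.    -1.   ]
lid_b_knob [245.4 185.5] 0.94 [ 0.4104 -0.1946  0.049 ] tool mm [ 160.  -102.5   86.1]
lid_b_knob [219.8 221.8] 0.75 [ 0.592  -0.1303  0.049 ] tool mm [-0.6  3.9 86.2]
lid_b_knob [278.1 202.2] 0.56 [ 0.4257 -0.0636  0.049 ] tool mm [176.9  28.3  86.1]
tub_rim [294.6 252.2] 0.96 [0.5987 0.1086 0.07  ] tool mm [ 50.7 237.3  65.2]
tub_rim [356.9 201.3] 0.74 [0.3195 0.1246 0.07  ] tool mm [325.4 185.2  64.9]
```

View pics/w2.png

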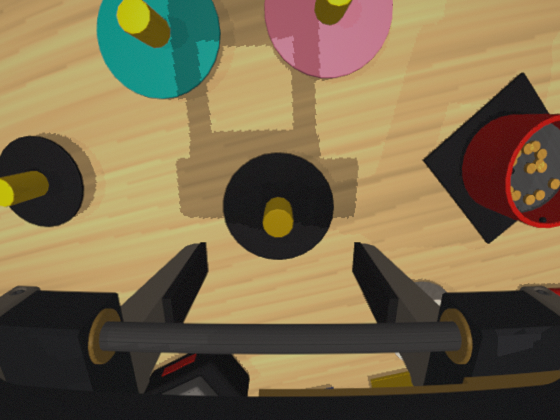

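The knob at (279,217) is centred between the fingers, so I'll descend and grip.

>>> {"name": "send_rows", "arguments": {"plan": "0 0 50 0 0 0 1;0 0 40 0 0 0 1;0 0 12 0 0 0 1;0 0 0 0 0 0 1;0 0 0 0 0 0 0;0 0 0 0 0 0 0;0 0 0 0 0 0 0;0 0 0 0 0 0 0;0 0 0 0 0 0 0", "squeeze": 50}}

```text
t: 4.42
position: [0.5901, -0.134, 0.0327]
tool_rot: [0.0, 0.122, 0.993, -0.0]
ft_force: [0.6, 0.4, 0.1]
finger_gap: 0.0439
grip_force: 0.0
```

>>> {"name": "send_rows", "arguments": {"plan": "0 0 0 0 0 0 0;0 0 0 0 0 0 0;0 0 0 0 0 0 0;0 0 0 0 0 0 0;0 0 -20 0 0 0 0;0 0 -50 0 0 0 0;0 0 -40 0 0 0 0;0 0 0 0 0 0 0"}}

```text
t: 5.42
position: [0.5926, -0.1345, 0.1473]
tool_rot: [0.004, 0.122, 0.993, -0.0]
ft_force: [1.0, 0.0, -1.1]
finger_gap: 0.0251
grip_force: 50.0
```

>>> {"name": "send_rows", "arguments": {"plan": "12 40 0 0 0 0 0;12 40 0 0 0 0 0;12 40 0 0 0 0 0;0 0 0 0 0 0 0;0 0 0 0 0 0 0"}}

```text
t: 6.05
position: [0.5839, -0.0091, 0.1422]
tool_rot: [-0.0, 0.122, 0.993, -0.0]
ft_force: [0.0, 0.6, -1.8]
finger_gap: 0.0251
grip_force: 50.0
```

```bash
cat > rim.py <<'E'
from h import *
def rimfit(f,z=.07):
    hsv=cv2.cvtColor(f["img"],cv2.COLOR_RGB2HSV)
    for d in bot.trace(f,"tub_rim"):
        m=d["region"];mm=cv2.dilate(m.astype(np.uint8),np.ones((5,5)))>0
        red=mm&((hsv[...,0]<8)|(hsv[...,0]>172))&(hsv[...,1]>120)
        if red.sum()<100: continue
        print("red tub",np.round(d["extent"]),round(d["conf"],2),red.sum())
    return
if __name__=="__main__":
    for n in ("wrist","top","scene"):
        f=seen(n,(("lid_b_knob",.16),("tub_rim",.07)),"r_"+n)
E
python3 rim.py; python3 -c "
import cv2,numpy as np
a=[cv2.imread('pics/r_%s.png'%n) for n in('wrist','top','scene')]
b=cv2.resize(a[0],(400,300));c=a[1][120:240,180:340];d=a[2][180:315,210:390]
o=np.zeros((600,800,3),np.uint8);o[:300,:400]=b;o[:300,400:]=cv2.resize(c,(400,300));o[300:,:400]=cv2.resize(d,(400,300));cv2.imwrite('pics/m3.png',o)"
```

```text
wrist t 6.1 tcp [ 0.584  -0.0095  0.1423] F [-0.6  0.2 -0.7] gap 0.0253 tilt [-0.001 -0.    -1.   ]
lid_b_knob [21.8 78.8] 0.89 [ 0.4511 -0.1089  0.16  ] tool mm [ 104.8 -128.7  -17.6]
lid_b_knob [185.7  52.2] 0.6 [ 0.4634 -0.0242  0.16  ] tool mm [113.5 -43.5 -17.6]
lid_b_knob [280.3 265.6] 0.58 [ 0.5804 -0.0075  0.16  ] tool mm [  4.    1.  -17.7]
tub_rim [417.2 211.2] 0.69 [0.6033 0.1083 0.07  ] tool mm [  9.9 119.   72.3]
top t 6.25 tcp [ 0.5842 -0.0098  0.1425] F [ 0.8  0.4 -1.4] gap 0.0253 tilt [-0. -0. -1.]
lid_b_knob [358.1 235. ] 0.68 [ 0.4114 -0.1807  0.16  ] tool mm [ 126.1 -207.8  -17.5]
tub_rim [242.5 170. ] 0.8 [0.6002 0.1144 0.07  ] tool mm [ 14.7 124.5  72.4]
scene t 6.4 tcp [ 0.5843 -0.0095  0.1425] F [ 0.4 -1.2 -1.4] gap 0.0248 tilt [-0. -0. -1.]
lid_b_knob [255.7 197.6] 0.71 [ 0.5794 -0.0179  0.16  ] tool mm [  2.7  -9.3 -17.5]
lid_b_knob [279.7 203.6] 0.68 [0.5665 0.0422 0.16  ] tool mm [ 29.8  45.8 -17.5]
tub_rim [357.4 202.6] 0.69 [0.3246 0.1287 0.07  ] tool mm [285.5  70.9  72.6]
tub_rim [296.8 250.6] 0.57 [0.5909 0.1095 0.07  ] tool mm [ 22.5 117.   72.5]
```

View pics/m3.png

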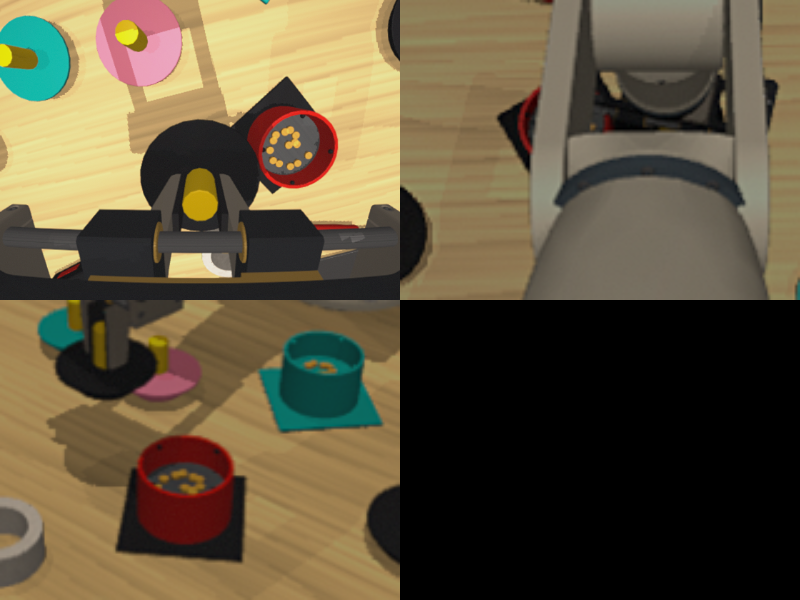

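The montage shows lid B held level and the wrist camera seeing most of the red rim, centred near (415,207) in the full frame. I'll fit the rim circle to its bright red pixels.

```bash
cat > rim.py <<'E'
from h import *
from scipy.optimize import minimize
def rimfit(f,x0=(.601,.112),z=.07):
    im=f["img"].astype(float);s=cv2.GaussianBlur(im[...,0]-np.maximum(im[...,1],im[...,2]),(3,3),0)
    a=np.linspace(0,2*np.pi,120)
    def cost(p,full=0):
        c=0
        for r,w in ((.045,.5),(.0475,1),(.050,.5),(.0535,-1),(.0415,-.4)):
            uv=np.array([proj(f,(p[0]+r*np.cos(t),p[1]+r*np.sin(t),z)) for t in a])
            c-=w*cv2.remap(s.astype(np.float32),uv[:,0].astype(np.float32)[None],uv[:,1].astype(np.float32)[None],1).mean()
        return c
    b=min(((x0[0]+i*.004,x0[1]+j*.004) for i in range(-4,5) for j in range(-4,5)),key=cost)
    r=minimize(cost,b,method="Nelder-Mead",options=dict(xatol=1e-4,fatol=1e-3,initial_simplex=[b,(b[0]+.002,b[1]),(b[0],b[1]+.002)]))
    return r.x,r.fun
if __name__=="__main__":
    o=bot.get_obs();T=rot(o["tool_rot"]);print(o["position"])
    for n in ("wrist","scene"):
        p,c=rimfit(bot.grab_frame(n));print(n,np.round(p,4),round(c,1),"tool mm",np.round(T.T@(np.r_[p,.07]-o["position"])*1000,1))
E
python3 rim.py
```

```text
[ 0.58425677 -0.00925546  0.14256094]
wrist [0.6031 0.1084] -219.5 tool mm [ 10.3 118.7  72.6]
scene [0.6065 0.1101] -104.4 tool mm [  7.4 121.1  72.6]
```

>>> {"name": "send_rows", "arguments": {"plan": "3 40 0 0 0 0 0;3 40 0 0 0 0 0;3 39 0 0 0 0 0;0 0 0 0 0 0 0;0 0 20 0 0 0 0;0 0 15 0 0 0 0;0 0 5 0 0 0 0;0 0 0 0 0 0 0;0 0 0 0 0 0 0"}}

```text
t: 7.72
position: [0.6048, 0.1086, 0.1031]
tool_rot: [0.0, 0.122, 0.993, 0.0]
ft_force: [-0.6, -0.9, -0.9]
finger_gap: 0.0251
grip_force: 50.0
```

```bash
python3 - <<'E'
from h import *
f=seen("scene",(("lid_b_knob",.117),))
save(f,"s4",(220,150,380,270),3.5)
f=bot.grab_frame("wrist");save(f,"w4")
E
python3 -c "
import cv2,numpy as np
a=cv2.imread('pics/s4.png');b=cv2.imread('pics/w4.png')
cv2.imwrite('pics/m4.png',np.hstack([cv2.resize(a,(400,300)),cv2.resize(b,(400,300))]))"
```

```text
scene t 7.78 tcp [0.6048 0.1087 0.1032] F [-0.8  0.1 -1.6] gap 0.0254 tilt [ 0.001  0.    -1.   ]
lid_b_knob [245.8 185.1] 0.93 [ 0.4945 -0.1203  0.117 ] tool mm [  51.5 -249.   -13.9]
lid_b_knob [291.7 237.1] 0.8 [0.6068 0.1047 0.117 ] tool mm [ -3.   -3.4 -13.8]
lid_b_knob [281.7 203.2] 0.61 [0.5087 0.0071 0.117 ] tool mm [  68.6 -121.9  -13.9]
```

View pics/m4.png

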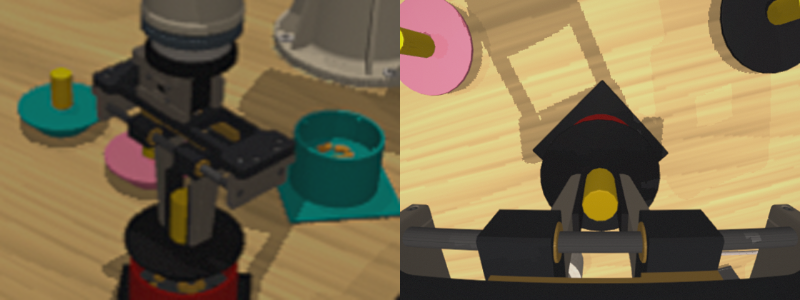

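The lid is centred over the tub and its plug is entering the mouth with no side force. I'll lower it gently and watch the force.

>>> {"name": "send_rows", "arguments": {"plan": "0 0 5 0 0 0 0;0 0 4 0 0 0 0;0 0 3 0 0 0 0;0 0 2 0 0 0 0;0 0 0 0 0 0 0"}}

```text
t: 8.5
position: [0.6049, 0.109, 0.0886]
tool_rot: [0.0, 0.122, 0.993, 0.0]
ft_force: [2.0, 0.9, -1.9]
finger_gap: 0.0252
grip_force: 50.0
```

>>> {"name": "send_rows", "arguments": {"plan": "0 0 2 0 0 0 0;0 0 2 0 0 0 0;0 0 1 0 0 0 0;0 0 1 0 0 0 0;0 0 0 0 0 0 0"}}

```text
t: 9.12
position: [0.6041, 0.1087, 0.082]
tool_rot: [-0.0, 0.122, 0.993, -0.0]
ft_force: [3.0, 1.0, -3.6]
finger_gap: 0.0253
grip_force: 50.0
```

>>> {"name": "send_rows", "arguments": {"plan": "0 0 1 0 0 0 0;0 0 1 0 0 0 0;0 0 1 0 0 0 0;0 0 0 0 0 0 0"}}

```text
t: 9.62
position: [0.6044, 0.1088, 0.0805]
tool_rot: [0.0, 0.122, 0.993, 0.0]
ft_force: [-1.3, 1.3, 9.0]
finger_gap: 0.0253
grip_force: 50.0
```

>>> {"name": "send_rows", "arguments": {"plan": "0 0 1 0 0 0 0;0 0 1 0 0 0 0;0 0 0 0 0 0 0"}}

```text
t: 10.0
position: [0.6044, 0.1088, 0.0804]
tool_rot: [0.0, 0.122, 0.993, 0.0]
ft_force: [-8.8, -0.9, 26.7]
finger_gap: 0.0252
grip_force: 50.0
```

The contact is hard at the height where the lid should be home. I'll relax the press, release, rise and check.

>>> {"name": "send_rows", "arguments": {"plan": "0 0 -3 0 0 0 0;0 0 0 0 0 0 0.3;0 0 0 0 0 0 0.6;0 0 0 0 0 0 0.9;0 0 0 0 0 0 0.9;0 0 0 0 0 0 0.9;0 0 -20 0 0 0 0.9;0 0 -50 0 0 0 0.9;0 -40 -30 0 0 0 0.9;30 -40 0 0 0 0 0.9;0 0 0 0 0 0 0.9;0 0 0 0 0 0 0.9"}}

```text
t: 11.5
position: [0.5568, 0.0386, 0.1818]
tool_rot: [0.001, 0.122, 0.992, 0.0]
ft_force: [0.3, -0.2, 0.1]
finger_gap: 0.0828
grip_force: 0.0
```

```bash
python3 - <<'E'
from h import *
f=seen("scene",(("lid_b_knob",.097),))
save(f,"s5",(220,180,380,300),2.5)
f=seen("wrist",(("lid_b_knob",.097),),"w5")
E
python3 -c "
import cv2,numpy as np
a=cv2.imread('pics/s5.png');b=cv2.imread('pics/w5.png')
cv2.imwrite('pics/m5.png',np.hstack([cv2.resize(a,(400,300)),cv2.resize(b,(400,300))]))"
```

```text
scene t 11.55 tcp [0.5569 0.0389 0.1814] F [-0.6  0.5  0.6] gap 0.0827 tilt [ 0.002  0.    -1.   ]
lid_b_knob [293.8 243.3] 0.95 [0.6012 0.1072 0.097 ] tool mm [-26.3  76.9  84.5]
lid_b_knob [277.8 202.1] 0.7 [ 0.4855 -0.0215  0.097 ] tool mm [ 54.8 -76.   84.3]
lid_b_knob [246.4 186.2] 0.65 [ 0.4725 -0.1372  0.097 ] tool mm [  39.3 -191.4   84.2]
wrist t 11.65 tcp [0.5567 0.0391 0.1808] F [-0.6  0.8  1.1] gap 0.0828 tilt [ 0.001  0.    -1.   ]
lid_b_knob [365.7 242.3] 0.94 [0.5994 0.1108 0.097 ] tool mm [-24.1  79.8  83.8]
lid_b_knob [159.5 102.2] 0.86 [ 0.4374 -0.0319  0.097 ] tool mm [ 98.7 -97.8  83.7]
lid_b_knob [ 23.9 124.1] 0.74 [ 0.4212 -0.1551  0.097 ] tool mm [  84.6 -221.3   83.7]
```

View pics/m5.png

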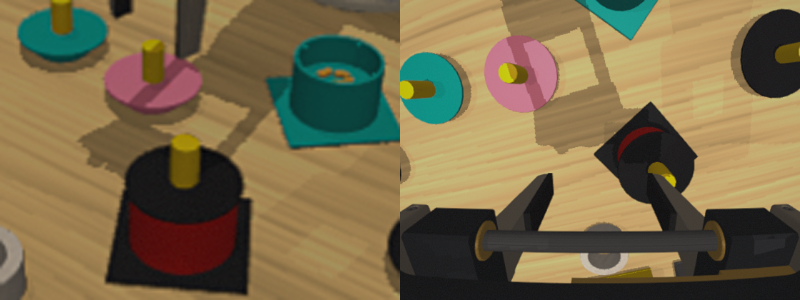

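The picture shows lid B flat on the red rim with no gap. Triangulating the knob will confirm its height.

```bash
python3 - <<'E'
from h import *
L=[]
for n in ("scene","wrist"):
    for k in range(2):
        f=bot.grab_frame(n);ms=bot.mark_of(f,"lid_b_knob")
        m=min(ms,key=lambda m:np.linalg.norm(at_z(f,m["uv"],.097)[:2]-[.603,.109]));r=ray(f,m["uv"]);L.append((np.array(f["origin"]),r/np.linalg.norm(r)))
A=sum(np.eye(3)-np.outer(r,r) for o,r in L);b=sum((np.eye(3)-np.outer(r,r))@o for o,r in L)
print(np.round(np.linalg.solve(A,b),4))
# gap check in scene: projected flange underside front edge at home / 6 mm higher vs picture column
f=bot.grab_frame("scene")
d=f["origin"][:2]-np.array([.603,.109]);d/=np.linalg.norm(d)
for z in (.07,.078): print(z,np.round(proj(f,[.603+.055*d[0],.109+.055*d[1],z]),1))
u,v=proj(f,[.603+.055*d[0],.109+.055*d[1],.07]).astype(int)
for y in range(v-8,v+7): print(y,f["img"][y,u])
E
```

```text
[0.6016 0.109  0.0984]
0.07 [293.  269.5]
0.078 [293.1 266.8]
261 [25 22 23]
262 [24 23 22]
263 [23 21 20]
264 [23 23 22]
265 [25 22 24]
266 [22 23 22]
267 [20 21 22]
268 [22 23 23]
269 [45 16 16]
270 [91 17 15]
271 [88 13 11]
272 [87 15 13]
273 [86 13 12]
274 [87 15 11]
275 [86 13 11]
```

Everything agrees: the knob's middle is at 98 mm (97 expected), and the flange's lower edge is at row 269, where a lid that is home should show it. I'm handing in.

```bash
python3 -c "
from station import bot
print(bot.close_job())"
```

```text
the job is handed in; nothing more can be done
None
```

The fitting lid (black, 110 mm flange) is pressed home and level on the red tub, measured about 2 mm off its axis; I left the other two lids where they lay on the bench, and the job is handed in at about 12 s, with no verdict returned.

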